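Release the eccentric lock and dock the microplate carriage

ROBOT

A 6-joint arm with a two-finger parallel gripper is mounted at the origin on the work surface. World frame = base frame: x ahead of the robot, y to its left, z up, the work surface at z = 0. Lengths are in m, angles in rad, forces in N, time in s.
With the tool pointing down it reaches from about 0.275 to 0.775 m from the base axis. Payload 14.6 kg.
Tool frame: the origin (TCP) lies on the centre line of the jaws, within the pads' length; the fingertips stand 17 mm ahead of it and the grasp point (between the pads) lies 2 mm behind it (finger_overhang is the distance from the TCP to the fingertips, in m); z points along the fingers, y is the direction in which the jaws open and shut (so a half turn about z gives the same grasp; the last joint's range is limited). The gripper opens to 85 mm and grips with 20 to 120 N. Pads are 22 mm wide; open, the fingers measure 114 mm over their backs; the gripper's body (76 mm by 85 mm) begins 54 mm behind the grasp point. The pads swing forward as they close: fully open they stand 13 mm farther back than shut.
Start: joints at [0.981, 0.263, -0.048, 1.259, 0, 1.415], TCP at [0.221, 0.476, 0.224] pointing down, gripper open.
Joint ranges: [-2.65, 2.65], [-0.89, 1.7], [-1.18, 1.37], [-2.13, 2.11], [-1.35, 1.29], [-3.14, 3.14]. Speed limits (rad/s): [1.89, 1.89, 2.57, 2.79, 3.14, 3.14].

INTERFACE

Orientations are given as a rotation vector (axis times angle).
In Python, from rig import * gives the robot as it stands. The module is installed in compiled form; this text tells all that it offers.
- The arm moves only by the tool step_arm, never from a script. Its argument "motion" is a list of rows, each an object with "gripper": the finger opening in mm, from 0 to 85.4; "offset": the shift along the tool's x, y, z in mm, a list of three; "spin": the turn about the tool's z in rad. In form: [{"gripper": gripper, "offset": [tx, ty, tz], "spin": spin}, ...]. A call has 1 to 12 rows; each row is the pose to reach, as a shift and turn from the pose commanded when the call began, along the tool's axes at that moment; what a row does not reach only later rows make up. A row lasts 1/10 s, in which the tool goes at most 50 mm and 8.59 degrees, less where a joint would pass 70% of its speed; a pose out of reach is approached as far as the arm can. A call with a gripper value outside its range is refused whole. The fingers move at their own pace and stop on an object; the grip force is fixed at half the most. Time passes only in rows, so rows that repeat a pose let the fingers close. It gives the time, the measured TCP pose, the force and the opening at its end, in the units of the state.
- get_state(): the state, without advancing time (a new reading comes with each control period).
- grab_frame(name): name is "scene" or "top"; returns the picture (400x640x3 uint8, blue, green, red); there is no depth.
- calibration(name): a dict with "camera_matrix" (3x3 intrinsics, pixels), "cam_to_world" (4x4, takes a point from camera to world coordinates). Camera axes: x right, y down, z forward; pixel columns grow to the right and rows downward; lengths in m; the calibration is good to about 2 mm. A picture is of the moment at which its call begins. calibration takes no time and is no camera call.
- close_job(): hands the job in, once; it reports no verdict.
Trained networks look in the newest picture that a camera, given by its name, has taken for a name from the list of things; names that differ only in an ending like _2 or _b are one class to them, and where a whole thing is asked for, a point or a joint stands for the part that bears it (a point fixed in the world has none). Each returns a list of dicts, best first, with "conf" (0 to 1); they miss things now and then, are a little off and sometimes report something else, mostly with a low value. They report only what shows in the picture. A call takes as long as a camera call.
- outline_of(camera, thing): "region" (400x640 bool, what is visible of it).
- place_of(camera, thing): "position" ([x, y, z] in m, in the coordinates of the camera as it stood for that picture, good to about 4 mm: a listed point, or the origin of a listed thing).
The state is a dict: "clock": time; "q": joint angles; "joint_vel": joint speeds; "joint_torque": joint torques, N m; "eef_pos": TCP position; "tool_rot": TCP orientation; "force": force on the tool from outside, world axes, zero at the start; "torque": the same for the moment, N m; "grip_width": finger opening in m.
Only numpy, scipy, OpenCV 4.12 (cv2) and the standard library are available. Lean on these libraries where they do the work, as an engineer would, in place of code of your own. Each camera call takes 0.05 s, during which the arm holds its last target.

TASK

The microplate carriage on the pipetting stage is held back by an eccentric cam: with the fingers, push the cam's lever round counter-clockwise (seen from above) until it points at the green mark, which brings the cam's low point to face the carriage. Only then push the carriage forward by the blue tab at its rear until it is fully home. Lift nothing: the microplate stays seated in its nest, everything else stays where it stands, and the hand ends clear.

Things in the scene. Friction and masses are not known exactly. Their poses are not given: they have to be found in the camera images.
- stage: Aluminium deck, fixed to the bench, 350 x 250 mm, top face 12 mm above the bench. Origin on the bench under the deck; the deck reaches from x = -160 to +190 mm and y = -125 to +125 mm. Its +x axis is the carriage's forward direction (towards the cam), z up. The cam's pivot is vertical, at x = +60, y = 0 mm of this frame.
- green_mark (a point): Centre of the green patch (22 x 20 mm) painted on the deck, 118 mm from the cam's pivot axis: the lever points at it when the cam is at its low point. Seen from above it lies 36 degrees counter-clockwise from the stage's +x axis about the pivot.
- cam (a joint): Angle of the brass eccentric cam and its lever in rad, growing counter-clockwise seen from above. At 0 the lever points along the stage's -y axis; at 2.2 it points at the green mark and the cam's low point faces the carriage. It starts between -0.1 and 0.7; stops at -0.2 and 2.7, so it can be pushed past the mark. Friction (0.3 N m, about 5 N at 60 mm from the pivot) leaves it where it is put.
- cam_pivot (a point): On the cam's vertical pivot axis, 49 mm above the bench, at the mid-height of the lever. A dark hub, 28 mm across, stands here up to 62 mm above the bench. Brass cam disc: 64 mm across, centre 16 mm off the pivot, reaching up to 48 mm from it on the lever's clockwise side, top 34 mm above the bench. Off its low point it stands in the carriage's way.
- lever_mid (a point): On the lever's centre line, 60 mm from the pivot axis, 49 mm above the bench. The lever is a straight level steel bar, 14 mm wide, from the hub to 84 mm out; its underside is 38 mm and its top 60 mm above the bench. Push it on its upright clockwise side.
- lever_knob (a point): Centre of the red ball (26 mm across) on the lever's end, 92 mm from the pivot axis, 51 mm above the bench.
- carriage (a joint): How far the carriage has moved forward, in m: 0 at the start, 0.030 fully home against its stop. Slides stiffly (about 3 N) and stays where it is left.
- push_face (a point): Centre of the rear face of the blue upright tab across the rear of the carriage, 45 mm above the bench: push here, along the stage's +x. The tab is 12 mm thick, 80 mm wide, from 18 to 62 mm above the bench. Behind it the deck is free.
- nest (a point): Centre of the floor of the nest in the carriage, 26 mm above the bench; the carriage is 100 mm long (stage's x) and 142 mm wide, with 5 mm high lips round the plate; a steel nose, 44 mm wide, reaches from its front towards the cam, top 32 mm above the bench.
- microplate: Loose 96-well plate, 85.5 x 127.8 x 14.4 mm (x, y, z), half of its wells with blue caps, sitting in the nest with 1.5 mm play; its top is 40 mm above the bench. Origin at the centre of its underside. Rides along with the carriage; not to be lifted out.
- spare_plate: Loose empty 96-well plate lying on the bench, 85.5 x 127.8 x 14.4 mm; bystander. Origin: centre of underside.
- tip_box: Blue box of pipette tips with clear lid, 85 x 122 x 67 mm, bystander. Origin: centre of underside.
- reservoir: Empty white reagent trough, 80 x 130 x 35 mm, bystander. Origin: centre of underside.
- bottle: Amber bottle with blue cap, 70 mm across, 150 mm high, bystander. Origin: centre of underside.
- vial: Amber vial with white cap, 24 mm across, 45 mm high, standing on the deck beside the carriage (stage's +y side), bystander. Origin: centre of underside.
- vial2: Amber vial with red cap, 24 mm across, 45 mm high, standing on the deck beside the carriage (stage's -y side), bystander. Origin: centre of underside.
- beaker: Empty glass beaker, 70 mm across, 85 mm high, bystander. Origin: centre of underside.

How it is judged:
By the outcome, as a careful person would: the job done as asked, in the order asked, and still so for the second after the job is handed in, with the robot touching nothing.
It also fails if it takes over 64 s, if anything falls off the work surface, if the arm or the gripper's body presses on something with over 40 N, if the wrist force passes 120 N, or if a joint passes its speed limit or range.

## Working session

There is one attempt and no reset: what is moved stays moved. The work goes in short steps, Python scripts to look and compute and a tool call to move; the robot and the scene stay as the last step left them, time stands still between calls to the robot, and variables do not carry over. Pictures are saved under pics/ and viewed, and the job is handed in when it is done.

Besides the shell and the picture viewer there is one more tool, called as name([rows], argument=value, ...), one row to a line, values as JSON. step_arm: Moves the arm, as the interface text tells. Its arguments: {"type":"object","properties":{"motion":{"type":"array","items":{"type":"object","properties":{"gripper":{"type":"number"},"offset":{"type":"array","items":{"type":"number"}},"spin":{"type":"number"}}}}},"required":["motion"]}

```bash
mkdir -p pics; cat > h.py <<'E'
from rig import *
import numpy as np, cv2
def w(cam,p):
    T=np.array(calibration(cam)["cam_to_world"]); return T[:3,:3]@np.array(p)+T[:3,3]
def proj(cam,p):
    c=calibration(cam);T=np.linalg.inv(np.array(c["cam_to_world"]));q=T[:3,:3]@np.array(p)+T[:3,3];u=np.array(c["camera_matrix"])@q;return u[:2]/u[2]
def ray(cam,uv,z):
    c=calibration(cam);T=np.array(c["cam_to_world"]);d=T[:3,:3]@np.linalg.inv(np.array(c["camera_matrix"]))@np.array([uv[0],uv[1],1.]);s=(z-T[2,3])/d[2];return T[:3,3]+s*d
E
python3 - <<'E'
from h import *
for c in("scene","top"):
    cv2.imwrite(f"pics/{c}0.png",grab_frame(c))
    for t in "stage green_mark cam_pivot lever_mid lever_knob push_face nest microplate vial vial2 bottle beaker tip_box".split():
        print(c,t,[(np.round(w(c,d["position"]),3).tolist(),round(d["conf"],2)) for d in place_of(c,t)[:2]])
s=get_state();print(s["clock"],s["eef_pos"],s["tool_rot"],s["force"],s["grip_width"])
E
```

```text
scene stage [([0.568, -0.084, 0.003], 0.57)]
scene green_mark [([0.482, 0.068, 0.012], 0.91), ([0.574, -0.148, 0.025], 0.17)]
scene cam_pivot [([0.563, -0.023, 0.046], 0.7)]
scene lever_mid [([0.611, 0.012, 0.049], 0.96), ([0.675, -0.166, 0.014], 0.48)]
scene lever_knob [([0.64, 0.033, 0.05], 0.61)]
scene push_face [([0.58, -0.209, 0.043], 0.58)]
scene nest [([0.575, -0.151, 0.026], 0.83)]
scene microplate [([0.574, -0.147, 0.026], 0.73)]
scene vial [([0.473, -0.135, 0.015], 0.57)]
scene vial2 [([0.473, -0.135, 0.015], 0.57)]
scene bottle [([0.598, -0.438, -0.001], 0.82)]
scene beaker [([0.793, 0.034, -0.001], 0.7)]
scene tip_box [([0.449, -0.443, 0.002], 0.55)]
top stage [([0.577, -0.21, 0.043], 0.51)]
top green_mark [([0.487, 0.068, 0.011], 0.78)]
top cam_pivot []
top lever_mid [([0.617, 0.013, 0.049], 0.81)]
top lever_knob [([0.64, 0.031, 0.05], 0.96), ([0.58, -0.147, 0.027], 0.22)]
top push_face [([0.58, -0.212, 0.043], 0.6)]
top nest [([0.576, -0.145, 0.028], 0.94)]
top microplate [([0.577, -0.144, 0.03], 0.97)]
top vial [([0.475, -0.138, 0.009], 0.57), ([0.686, -0.165, 0.01], 0.42)]
top vial2 [([0.475, -0.138, 0.009], 0.57), ([0.686, -0.165, 0.01], 0.42)]
top bottle [([0.599, -0.435, -0.001], 0.88)]
top beaker [([0.793, 0.032, -0.001], 0.56)]
top tip_box [([0.448, -0.444, 0.002], 0.76)]
1.4 [0.22114508 0.47615875 0.22378128] [-6.77552561e-01 -3.06763188e+00 -5.51925017e-05] [ 0.06465829 -0.68356945  0.02735336] 0.08525729474887132
```

View pics/top0.png

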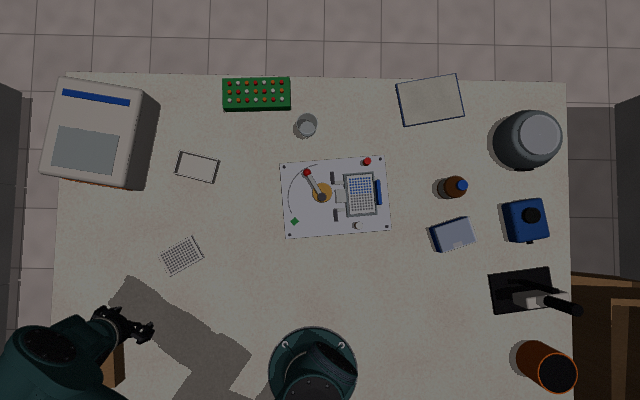

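View pics/scene0.png

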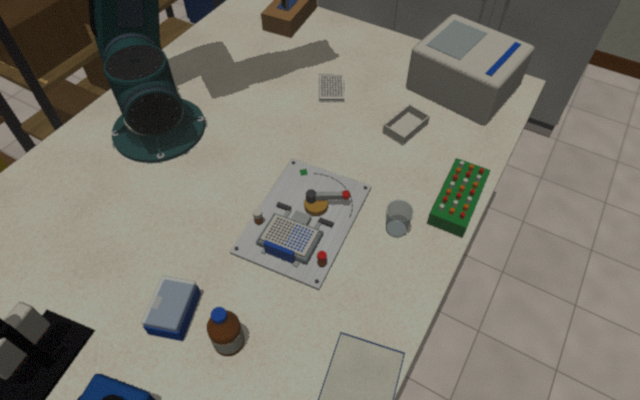

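```bash
python3 - <<'E'
from h import *
a=cv2.imread("pics/top0.png");cv2.imwrite("pics/t0z.png",cv2.resize(a[145:250,265:405],None,fx=5.6,fy=5.6,interpolation=cv2.INTER_CUBIC))
a=cv2.imread("pics/scene0.png");cv2.imwrite("pics/s0z.png",cv2.resize(a[150:300,220:400],None,fx=4,fy=4,interpolation=cv2.INTER_CUBIC))
E
```

```text
(no output)
```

View pics/t0z.png

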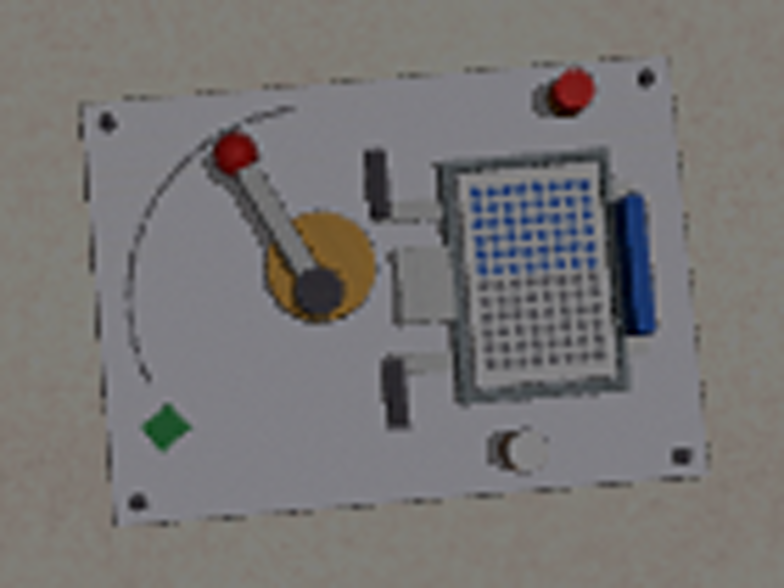

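View pics/s0z.png

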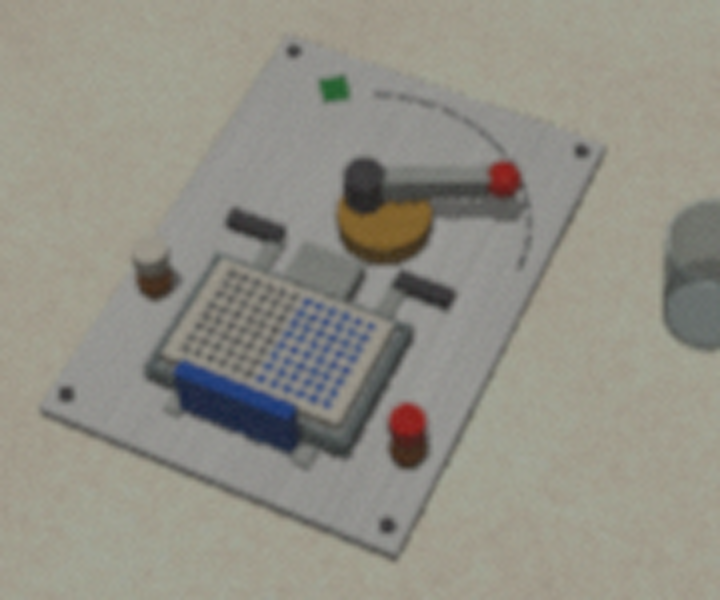

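```bash
python3 - <<'E'
from h import *
f=lambda p:(265+p[0]/5.6-.4,145+p[1]/5.6-.4)
C=[ray("top",f(p),.012)[:2] for p in [(82,103),(666,60),(706,478),(116,522)]] # front-right(-y),rear -y, rear +y, front +y
S=np.array([(.19,-.125),(-.16,-.125),(-.16,.125),(.19,.125)])
W=np.array(C);sc,wc=S.mean(0),W.mean(0)
# rigid fit
U,_,Vt=np.linalg.svd((S-sc).T@(W-wc));R=(U@Vt).T
t=wc-R@sc
print(W.round(4),"resid",(W-(S@R.T+t)).round(4),"yaw",np.degrees(np.arctan2(R[1,0],R[0,0])),"t",t)
P=R@[.06,0]+t;print("pivot",P)
g=R@(np.array([.06,0])+.118*np.array([np.cos(np.radians(36)),np.sin(np.radians(36))]))+t
print("green model",g,"pix",ray("top",f((166,427)),.012))
print("hub pix",ray("top",f((318,290)),.062),"knob",ray("top",f((236,153)),.051))
k=ray("top",f((236,153)),.055)[:2]-P;print("lever",np.degrees(np.arctan2(k[1],k[0])),np.hypot(*k))
for n,p in dict(blockL=(376,185),blocktopend=(385,218),face=(654,260),vialred=(572,92)).items(): print(n,ray("top",f(p),.04))
print(P)
E
```

```text
[[ 0.6743  0.121 ]
 [ 0.7067 -0.2244]
 [ 0.46   -0.2495]
 [ 0.4286  0.0955]] resid [[-0.0008 -0.0008]
 [-0.0018  0.0022]
 [ 0.0003  0.001 ]
 [ 0.0023 -0.0025]] yaw 95.4821772812703 t [ 0.56883707 -0.07926987]
pivot [ 0.56310491 -0.01954431]
green model [0.48494324 0.06885678] pix [0.48436532 0.06748823 0.012     ]
hub pix [ 0.56317648 -0.01887072  0.062     ] knob [0.64163739 0.02915058 0.051     ]
lever 31.934833837304097 0.0919685355517702
blockL [ 0.62591976 -0.05192835  0.04      ]
blocktopend [ 0.60687475 -0.05741085  0.04      ]
face [ 0.58542598 -0.21325307  0.04      ]
vialred [ 0.68229756 -0.16490721  0.04      ]
[ 0.56310491 -0.01954431]
```

```bash
cat >> h.py <<'E'
from scipy.spatial.transform import Rotation as Ro
P=np.array([.5631,-.0195])
def rel(tgt,yaw_deg,prev=None):
    s=get_state();R=Ro.from_rotvec(s["tool_rot"]).as_matrix()
    o=R.T@(np.array(tgt)-s["eef_pos"])*1000
    y=np.degrees(np.arctan2(R[1,0],R[0,0]))
    d=(y-yaw_deg+180)%360-180
    return o.round(1).tolist(),round(float(np.radians(d)),3)
def leverpose(th,r,off,z):
    t=np.radians(th);p=P+r*np.array([np.cos(t),np.sin(t)])+off*np.array([np.sin(t),-np.cos(t)])
    return [*p,z],th+90
def st():
    s=get_state();R=Ro.from_rotvec(s["tool_rot"]).as_matrix()
    print(round(s["clock"],2),s["eef_pos"].round(4),"yaw",np.degrees(np.arctan2(R[1,0],R[0,0])).round(1),"tilt",R[2,2].round(4),s["force"].round(2),s["grip_width"],s["q"].round(3) if hasattr(s["q"],"round") else s["q"])
E
python3 - <<'E'
from h import *
st()
for z in(.2237,.12,.065):print(rel(*leverpose(32,.065,.032,z)))
E
```

```text
1.4 [0.2211 0.4762 0.2238] yaw 155.1 tilt -1.0 [ 0.06 -0.68  0.03] 0.08525729474887132 [ 0.981  0.263 -0.048  1.259  0.     1.415]
([-581.2, -268.5, 0.1], 0.578)
([-581.2, -268.5, 103.8], 0.578)
([-581.2, -268.5, 158.8], 0.578)
```

step_arm([
  {"gripper": 0,"offset": [-60,-28,0],"spin": 0.05},
  {"gripper": 0,"offset": [-120,-55,0],"spin": 0.1},
  {"gripper": 0,"offset": [-180,-83,0],"spin": 0.15},
  {"gripper": 0,"offset": [-240,-110,0],"spin": 0.2},
  {"gripper": 0,"offset": [-300,-138,0],"spin": 0.25},
  {"gripper": 0,"offset": [-360,-166,0],"spin": 0.3},
  {"gripper": 0,"offset": [-420,-194,0],"spin": 0.35},
  {"gripper": 0,"offset": [-480,-222,0],"spin": 0.42},
  {"gripper": 0,"offset": [-540,-250,0],"spin": 0.5},
  {"gripper": 0,"offset": [-581,-268,0],"spin": 0.578},
  {"gripper": 0,"offset": [-581,-268,0],"spin": 0.578},
  {"gripper": 0,"offset": [-581,-268,0],"spin": 0.578},
])

```text
clock: 2.6
eef_pos: [0.6104, 0.0167, 0.2238]
tool_rot: [1.524, 2.747, 0.0]
force: [1.2, 1.2, 0.4]
grip_width: -0.0003
```

step_arm([
  {"gripper": 0,"offset": [0,0,0],"spin": 0},
  {"gripper": 0,"offset": [0,0,0],"spin": 0},
])

```text
clock: 2.8
eef_pos: [0.6096, 0.0179, 0.2231]
tool_rot: [-1.526, -2.745, 0.0]
force: [0.1, 0.1, -0.0]
grip_width: 0.0002
```

```bash
python3 - <<'E'
from h import *
st()
for z in(.12,.065):print(rel(*leverpose(32,.065,.032,z)))
for c in("scene","top"):
    cv2.imwrite(f"pics/{c}1.png",grab_frame(c))
a=cv2.imread("pics/scene1.png");cv2.imwrite("pics/s1z.png",cv2.resize(a[100:300,220:460],None,fx=3,fy=3,interpolation=cv2.INTER_CUBIC))
E
```

```text
2.8 [0.6096 0.0179 0.2231] yaw 121.9 tilt -1.0 [ 0.06  0.15 -0.02] 0.00018577978614335605 [-0.104  0.413  0.178  1.337  0.     0.91 ]
([-39.1, 5.9, 103.1], -0.002)
([-39.1, 5.9, 158.1], -0.002)
```

View pics/s1z.png

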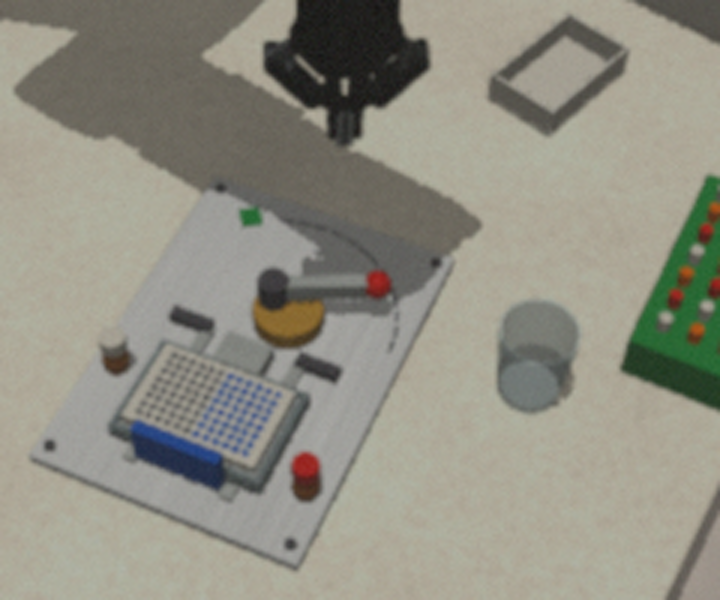

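```bash
python3 - <<'E'
from h import *
s=get_state();e=s["eef_pos"]
print(220+346/3,100+143/3)
for d in(0,.01,.017,.03):print(d,proj("scene",e-[0,0,d]))
E
```

```text
335.3333333333333 147.66666666666666
0 [334.5714162  147.16038687]
0.01 [334.48910143 150.05448876]
0.017 [334.43213986 152.05719852]
0.03 [334.32776461 155.72692368]
```

step_arm([
  {"gripper": 0,"offset": [-39,6,0],"spin": 0},
  {"gripper": 0,"offset": [-39,6,40],"spin": 0},
  {"gripper": 0,"offset": [-39,6,80],"spin": 0},
  {"gripper": 0,"offset": [-39,6,110],"spin": 0},
  {"gripper": 0,"offset": [-39,6,130],"spin": 0},
  {"gripper": 0,"offset": [-39,6,145],"spin": 0},
  {"gripper": 0,"offset": [-39,6,155],"spin": 0},
  {"gripper": 0,"offset": [-39,6,161],"spin": 0},
  {"gripper": 0,"offset": [-39,6,161],"spin": 0},
])

```text
clock: 3.8
eef_pos: [0.6348, -0.0106, 0.0627]
tool_rot: [-1.523, -2.748, 0.0]
force: [-0.1, -0.9, 0.4]
grip_width: 0.0
```

```bash
python3 - <<'E'
from h import *
st()
for c in("scene","top"):
    cv2.imwrite(f"pics/{c}2.png",grab_frame(c))
a=cv2.imread("pics/scene2.png");cv2.imwrite("pics/s2z.png",cv2.resize(a[150:250,270:390],None,fx=6,fy=6,interpolation=cv2.INTER_CUBIC))
e=get_state()["eef_pos"]
for d in(0,.017):print((proj("scene",e-[0,0,d])-[270,150])*6)
E
```

```text
3.8 [ 0.6348 -0.0106  0.0627] yaw 122.0 tilt -1.0 [-0.13 -0.93  0.41] 4.20132285869808e-05 [-0.145  0.533 -0.063  0.975  0.     0.867]
[398.74332988 307.27413807]
[397.85572738 330.8876143 ]
```

View pics/s2z.png

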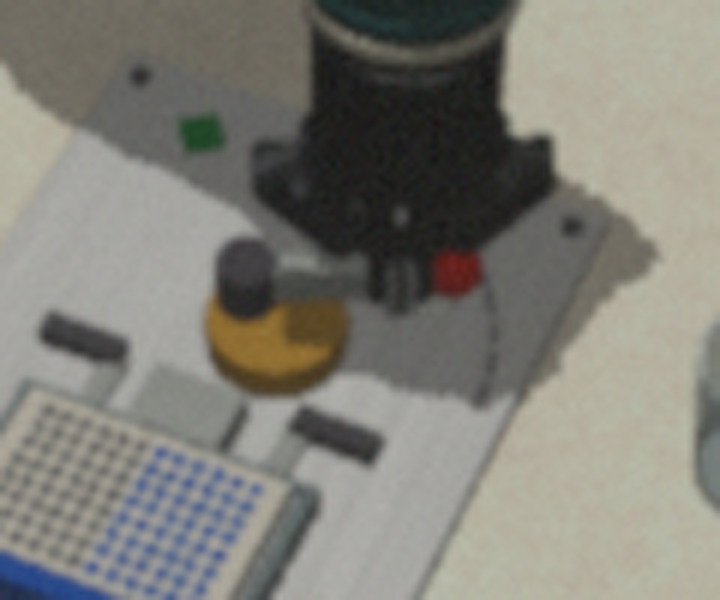

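```bash
python3 - <<'E'
from h import *
a=cv2.imread("pics/scene2.png")
z=cv2.resize(a[170:230,310:370],None,fx=10,fy=10,interpolation=cv2.INTER_CUBIC);z=cv2.convertScaleAbs(z,alpha=2.2)
e=get_state()["eef_pos"];R=Ro.from_rotvec(get_state()["tool_rot"]).as_matrix()
for d,c in((0,(255,0,0)),(.017,(0,255,0))):
  q=[((proj("scene",e+R@np.array([sx*.011,sy*.0145,d]))-[310,170])*10+5).astype(int) for sx,sy in((-1,-1),(1,-1),(1,1),(-1,1))]
  cv2.polylines(z,[np.array(q)],True,c,1)
for p in([.5631,-.0195,.062],[*(P+.092*np.array([np.cos(.558),np.sin(.558)])),.051]):
  cv2.circle(z,tuple(((proj("scene",p)-[310,170])*10+5).astype(int)),4,(0,255,255),-1)
cv2.imwrite("pics/s2y.png",z)
E
```

```text
(no output)
```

View pics/s2y.png

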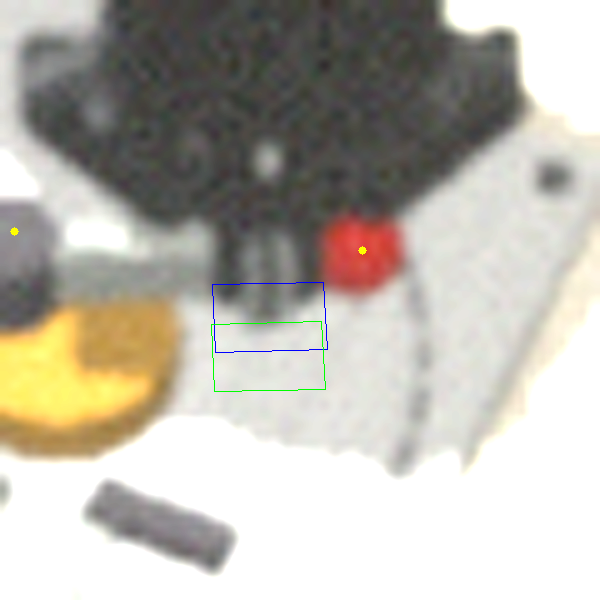

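step_arm([
  {"gripper": 0,"offset": [0,0,5],"spin": 0},
  {"gripper": 0,"offset": [0,0,10],"spin": 0},
  {"gripper": 0,"offset": [0,0,10],"spin": 0},
  {"gripper": 0,"offset": [0,0,10],"spin": 0},
])

```text
clock: 4.3
eef_pos: [0.635, -0.0113, 0.0527]
tool_rot: [-1.524, -2.747, 0.0]
force: [0.4, 1.0, -0.2]
grip_width: -0.0001
```

```bash
cat > v.py <<'E'
from h import *
import sys
n=sys.argv[1]
st()
a=grab_frame("scene");cv2.imwrite(f"pics/sf{n}.png",a)
z=cv2.resize(a[150:250,290:390],None,fx=6,fy=6,interpolation=cv2.INTER_CUBIC);z=cv2.convertScaleAbs(z,alpha=1.8)
e=get_state()["eef_pos"];R=Ro.from_rotvec(get_state()["tool_rot"]).as_matrix()
for d,c in((0,(255,0,0)),(.017,(0,255,0))):
  q=[((proj("scene",e+R@np.array([sx*.011,sy*.0145,d]))-[290,150])*6+3).astype(int) for sx,sy in((-1,-1),(1,-1),(1,1),(-1,1))]
  cv2.polylines(z,[np.array(q)],True,c,1)
cv2.imwrite(f"pics/s{n}.png",z)
b=grab_frame("top");b=cv2.convertScaleAbs(cv2.resize(b[145:250,265:405],None,fx=5.6,fy=5.6,interpolation=cv2.INTER_CUBIC),alpha=1.5);cv2.imwrite(f"pics/t{n}.png",b)
E
python3 v.py 3
```

```text
4.3 [ 0.635  -0.0113  0.0527] yaw 122.0 tilt -1.0 [ 0.45  1.   -0.17] -5.3207888068347187e-05 [-0.146  0.541 -0.078  0.952  0.     0.867]
```

View pics/s3.png

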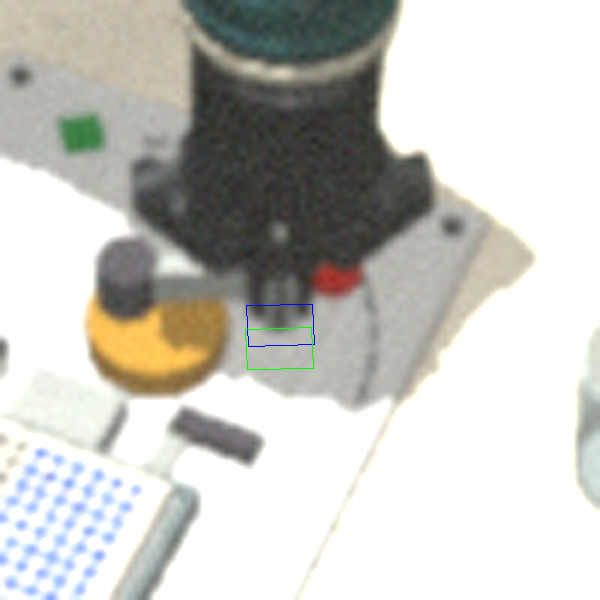

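View pics/t3.png

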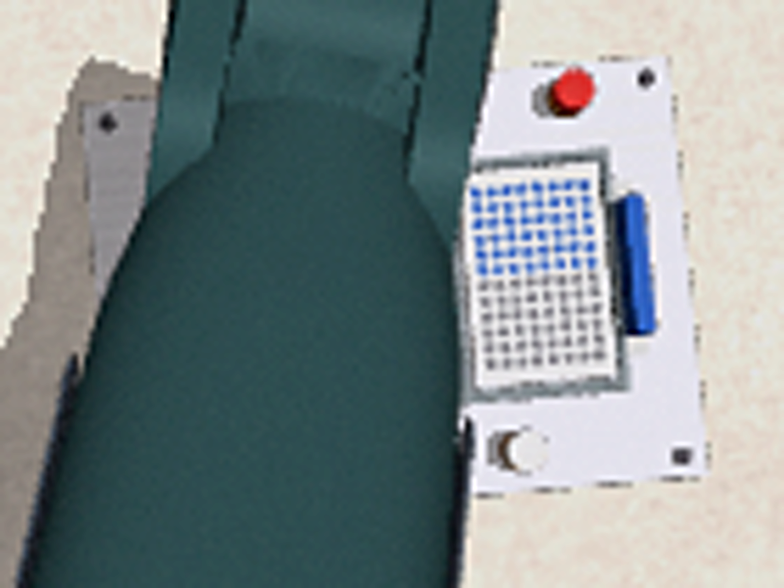

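```bash
python3 - <<'E'
from h import *
for th,off in((32,.026),(32,.021),(35,.019),(38,.018),(42,.018),(46,.018),(50,.018),(54,.018),(58,.018),(62,.018)):
  print(th,rel(*leverpose(th,.065,off,.045)))
E
```

```text
32 ([5.2, -0.5, 7.9], -0.001)
32 ([10.2, -0.5, 7.9], -0.001)
35 ([15.7, 0.4, 7.9], -0.053)
38 ([20.1, 1.0, 7.9], -0.105)
42 ([24.8, 1.6, 7.9], -0.175)
46 ([29.5, 1.9, 7.9], -0.245)
50 ([34.2, 1.9, 7.9], -0.315)
54 ([38.9, 1.5, 7.9], -0.385)
58 ([43.5, 0.8, 7.9], -0.454)
62 ([48.1, -0.2, 7.9], -0.524)
```

step_arm([
  {"gripper": 0,"offset": [0,0,4],"spin": 0},
  {"gripper": 0,"offset": [0,0,8],"spin": 0},
  {"gripper": 0,"offset": [5,-0.5,8],"spin": 0},
  {"gripper": 0,"offset": [10,-0.5,8],"spin": 0},
  {"gripper": 0,"offset": [15.5,0.5,8],"spin": -0.053},
  {"gripper": 0,"offset": [20,1,8],"spin": -0.105},
  {"gripper": 0,"offset": [25,1.5,8],"spin": -0.175},
  {"gripper": 0,"offset": [29.5,2,8],"spin": -0.245},
  {"gripper": 0,"offset": [29.5,2,8],"spin": -0.245},
])

```text
clock: 5.3
eef_pos: [0.621, 0.0153, 0.0449]
tool_rot: [1.174, 2.914, -0.001]
force: [-0.6, -0.3, 0.5]
grip_width: -0.0001
```

```bash
python3 v.py 4
```

```text
5.3 [0.621  0.0153 0.0449] yaw 136.1 tilt -1.0 [-0.56 -0.34  0.49] -8.098902031676461e-05 [-0.106  0.526 -0.13   0.915 -0.     0.66 ]
```

View pics/s4.png

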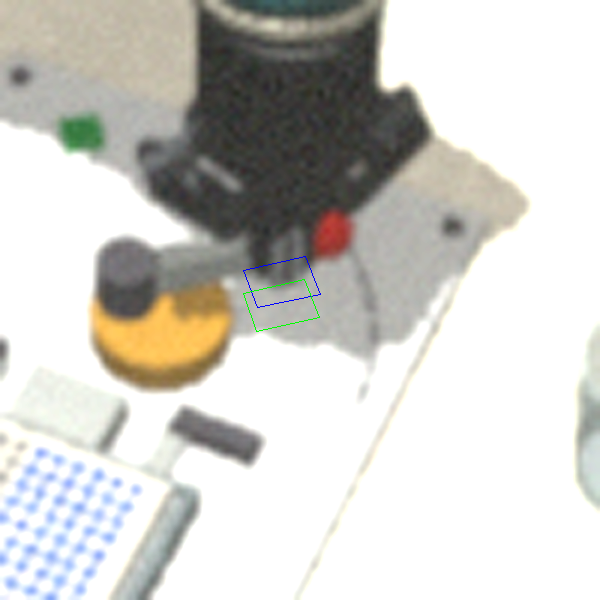

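```bash
python3 - <<'E'
from h import *
for th in range(50,98,4):
  print(th,rel(*leverpose(th,.065,.018,.045)))
E
```

```text
50 ([4.2, 0.9, -0.1], -0.071)
54 ([8.8, 1.6, -0.1], -0.141)
58 ([13.5, 2.1, -0.1], -0.211)
62 ([18.2, 2.2, -0.1], -0.281)
66 ([22.9, 2.0, -0.1], -0.351)
70 ([27.6, 1.5, -0.1], -0.42)
74 ([32.2, 0.6, -0.1], -0.49)
78 ([36.8, -0.6, -0.1], -0.56)
82 ([41.3, -2.1, -0.1], -0.63)
86 ([45.6, -3.9, -0.1], -0.7)
90 ([49.8, -6.0, -0.1], -0.769)
94 ([53.9, -8.4, -0.1], -0.839)
```

step_arm([
  {"gripper": 0,"offset": [4,1,0],"spin": -0.07},
  {"gripper": 0,"offset": [9,1.5,0],"spin": -0.14},
  {"gripper": 0,"offset": [13.5,2,0],"spin": -0.21},
  {"gripper": 0,"offset": [18,2,0],"spin": -0.28},
  {"gripper": 0,"offset": [23,2,0],"spin": -0.35},
  {"gripper": 0,"offset": [27.5,1.5,0],"spin": -0.42},
  {"gripper": 0,"offset": [32,0.5,0],"spin": -0.49},
  {"gripper": 0,"offset": [37,-0.5,0],"spin": -0.56},
  {"gripper": 0,"offset": [41.5,-2,0],"spin": -0.63},
  {"gripper": 0,"offset": [45.5,-4,0],"spin": -0.7},
  {"gripper": 0,"offset": [50,-6,0],"spin": -0.77},
  {"gripper": 0,"offset": [50,-6,0],"spin": -0.77},
])

```text
clock: 6.6
eef_pos: [0.5812, 0.0456, 0.045]
tool_rot: [-0.003, 3.141, 0.001]
force: [0.6, 0.8, 0.2]
grip_width: 0.0002
```

```bash
python3 v.py 5; python3 - <<'E'
from h import *
for th in [94,98,102,106,110,114,118,121,124,126,128]:
  print(th,rel(*leverpose(th,.065,.018,.045)))
E
```

```text
6.6 [0.5812 0.0456 0.045 ] yaw -179.9 tilt -1.0 [0.65 0.77 0.19] 0.0001539513654843214 [-0.062  0.469 -0.237  0.865  0.001 -0.064]
94 ([4.7, 1.3, -0.0], -0.071)
98 ([9.3, 2.0, -0.0], -0.14)
102 ([14.0, 2.5, -0.1], -0.21)
106 ([18.7, 2.6, -0.1], -0.28)
110 ([23.4, 2.4, -0.1], -0.35)
114 ([28.1, 1.9, -0.1], -0.42)
118 ([32.7, 1.0, -0.1], -0.489)
121 ([36.1, 0.1, -0.1], -0.542)
124 ([39.5, -0.9, -0.1], -0.594)
126 ([41.7, -1.7, -0.1], -0.629)
128 ([43.9, -2.6, -0.1], -0.664)
```

View pics/s5.png

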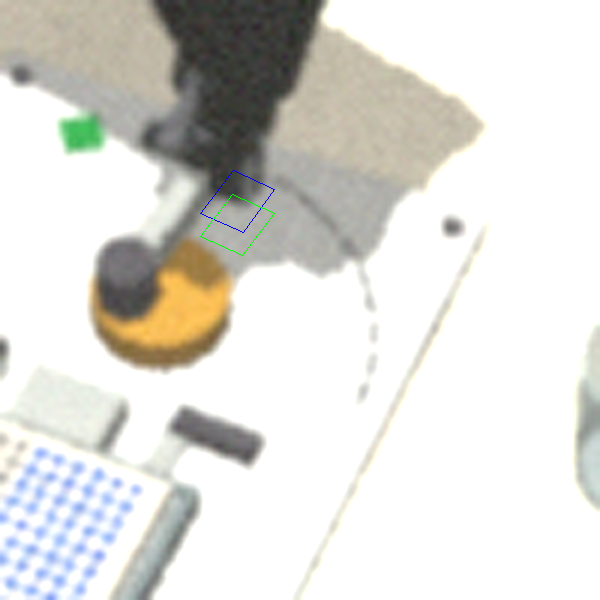

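step_arm([
  {"gripper": 0,"offset": [4.5,1.5,0],"spin": -0.07},
  {"gripper": 0,"offset": [9.5,2,0],"spin": -0.14},
  {"gripper": 0,"offset": [14,2.5,0],"spin": -0.21},
  {"gripper": 0,"offset": [18.5,2.5,0],"spin": -0.28},
  {"gripper": 0,"offset": [23.5,2.5,0],"spin": -0.35},
  {"gripper": 0,"offset": [28,2,0],"spin": -0.42},
  {"gripper": 0,"offset": [32.5,1,0],"spin": -0.49},
  {"gripper": 0,"offset": [36,0,0],"spin": -0.54},
  {"gripper": 0,"offset": [39.5,-1,0],"spin": -0.595},
  {"gripper": 0,"offset": [41.5,-1.5,0],"spin": -0.63},
  {"gripper": 0,"offset": [41.5,-1.5,0],"spin": -0.63},
])

```text
clock: 7.8
eef_pos: [0.5398, 0.0438, 0.045]
tool_rot: [-0.974, 2.986, 0.001]
force: [1.1, 2.5, 0.9]
grip_width: 0.0003
```

```bash
python3 v.py 6; cat > lv.py <<'E'
from h import *
for c in("scene","top"):
  grab_frame(c)
  for t in("lever_knob","lever_mid","cam_pivot","green_mark"):
    for d in place_of(c,t)[:2]:
      p=w(c,d["position"]);k=p[:2]-P
      print(c,t,round(d["conf"],2),p.round(4),"ang",np.degrees(np.arctan2(k[1],k[0])).round(1),"r",np.hypot(*k).round(3))
E
python3 lv.py
python3 - <<'E'
from h import *
for th in [127,128,129,130,131,132]:
  print(th,rel(*leverpose(th,.065,.018,.045)))
E
```

```text
7.8 [0.5398 0.0438 0.045 ] yaw -143.9 tilt -1.0 [1.12 2.46 0.89] 0.00032675258427697183 [-0.07   0.408 -0.345  0.817  0.001 -0.7  ]
scene lever_knob 0.87 [0.5107 0.0573 0.0509] ang 124.3 r 0.093
scene lever_knob 0.68 [ 0.7944  0.0332 -0.0019] ang 12.8 r 0.237
scene lever_mid 0.87 [0.5283 0.0315 0.0506] ang 124.4 r 0.062
scene lever_mid 0.59 [ 0.5761 -0.2073  0.048 ] ang -86.0 r 0.188
scene cam_pivot 0.7 [ 0.5642 -0.0185  0.0457] ang 41.7 r 0.001
scene cam_pivot 0.68 [ 0.3663  0.4311 -0.0013] ang 113.6 r 0.492
scene green_mark 0.92 [0.4825 0.069  0.0109] ang 132.3 r 0.12
scene green_mark 0.72 [ 0.5645 -0.0215  0.0468] ang -55.9 r 0.002
top lever_knob 0.72 [0.7924 0.0298 0.0008] ang 12.1 r 0.235
127 ([1.4, 0.4, -0.2], -0.014)
128 ([2.5, 0.7, -0.2], -0.031)
129 ([3.7, 0.9, -0.2], -0.049)
130 ([4.8, 1.2, -0.2], -0.066)
131 ([6.0, 1.4, -0.2], -0.084)
132 ([7.1, 1.6, -0.2], -0.101)
```

View pics/s6.png

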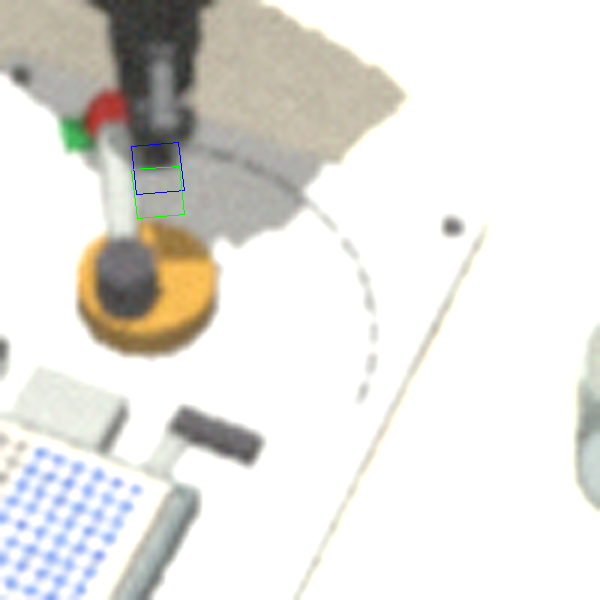

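View pics/t6.png

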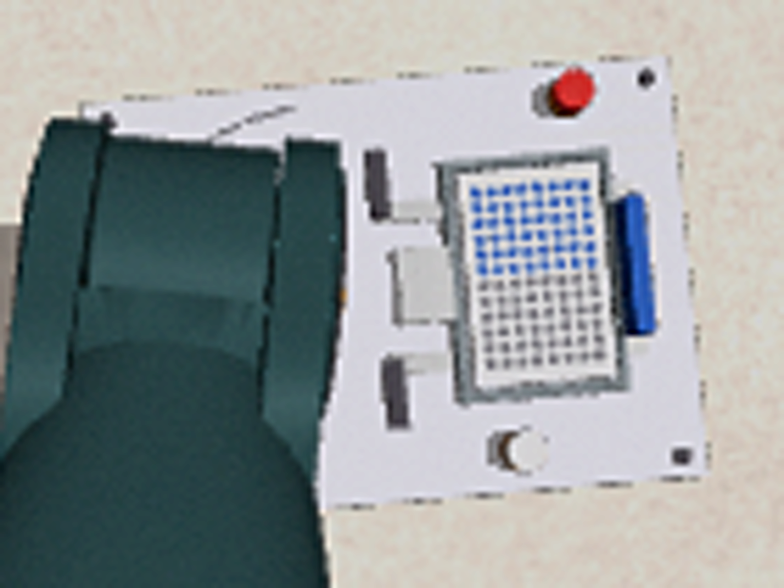

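step_arm([
  {"gripper": 0,"offset": [2.5,0.5,0],"spin": -0.03},
  {"gripper": 0,"offset": [5,1,0],"spin": -0.065},
  {"gripper": 0,"offset": [7,1.5,0],"spin": -0.1},
  {"gripper": 0,"offset": [8,1.8,0],"spin": -0.117},
  {"gripper": 0,"offset": [8,1.8,0],"spin": -0.117},
  {"gripper": 0,"offset": [8,1.8,0],"spin": -0.117},
])

```text
clock: 9.0
eef_pos: [0.532, 0.0403, 0.0448]
tool_rot: [1.148, -2.924, 0.0]
force: [1.0, 3.0, 2.3]
grip_width: -0.0002
```

```bash
python3 - <<'E'
from h import *
st()
E
python3 lv.py; python3 lv.py|grep scene.lever
```

```text
9.0 [0.532  0.0403 0.0448] yaw -137.1 tilt -1.0 [1.   2.96 2.3 ] -0.0002119056227662479 [-0.077  0.397 -0.365  0.808 -0.    -0.825]
scene lever_knob 0.86 [0.5034 0.0495 0.0528] ang 130.9 r 0.091
scene lever_knob 0.56 [0.4797 0.0672 0.0083] ang 133.9 r 0.12
scene lever_mid 0.87 [0.5224 0.026  0.0478] ang 131.8 r 0.061
scene cam_pivot 0.66 [ 0.5639 -0.0205  0.0463] ang -52.3 r 0.001
scene green_mark 0.67 [0.4808 0.064  0.0111] ang 134.6 r 0.117
scene green_mark 0.62 [ 0.6775 -0.1638  0.0113] ang -51.6 r 0.184
top cam_pivot 0.27 [ 0.7921  0.0322 -0.0014] ang 12.7 r 0.235
top green_mark 0.43 [0.3645 0.4348 0.0008] ang 113.6 r 0.496
scene lever_knob 0.87 [0.499  0.049  0.0521] ang 133.1 r 0.094
scene lever_mid 0.75 [0.5227 0.0252 0.0512] ang 132.1 r 0.06
scene lever_mid 0.56 [ 0.5678 -0.0835  0.001 ] ang -85.8 r 0.064
```

step_arm([
  {"gripper": 0,"offset": [-8,0,0],"spin": 0},
  {"gripper": 0,"offset": [-20,0,0],"spin": 0},
  {"gripper": 0,"offset": [-25,0,-30],"spin": 0},
  {"gripper": 0,"offset": [-25,0,-70],"spin": 0.1},
  {"gripper": 0,"offset": [-60,0,-110],"spin": 0.2},
  {"gripper": 0,"offset": [-100,0,-150],"spin": 0.3},
  {"gripper": 0,"offset": [-140,0,-160],"spin": 0.4},
  {"gripper": 0,"offset": [-180,0,-160],"spin": 0.5},
  {"gripper": 0,"offset": [-200,0,-160],"spin": 0.6},
  {"gripper": 0,"offset": [-200,0,-160],"spin": 0.6},
])

```text
clock: 11.0
eef_pos: [0.6799, 0.1793, 0.2031]
tool_rot: [0.233, -3.132, -0.0]
force: [-0.8, 0.0, 0.1]
grip_width: -0.0
```

```bash
python3 v.py 7;python3 lv.py; python3 - <<'E'
from h import *
f=cv2.imread("pics/sf7.png");cv2.imwrite("pics/s7w.png",cv2.convertScaleAbs(cv2.resize(f[140:300,220:400],None,fx=4,fy=3.75,interpolation=cv2.INTER_CUBIC),alpha=1.4))
E
```

```text
11.0 [0.6799 0.1793 0.2031] yaw -171.5 tilt -1.0 [-0.84  0.02  0.13] -2.2691639555308324e-05 [ 0.142  0.595  0.443  1.42   0.    -0.006]
scene lever_knob 0.79 [0.5012 0.0515 0.0512] ang 131.1 r 0.094
scene lever_mid 0.7 [0.5209 0.0278 0.0497] ang 131.7 r 0.063
scene lever_mid 0.63 [ 0.6751 -0.1649  0.0166] ang -52.4 r 0.184
scene cam_pivot 0.88 [ 0.5629 -0.0203  0.0428] ang -101.5 r 0.001
scene green_mark 0.87 [0.4821 0.067  0.0102] ang 133.1 r 0.118
scene green_mark 0.37 [ 0.5972 -0.4412  0.    ] ang -85.4 r 0.423
top lever_knob 0.67 [0.4988 0.0502 0.0487] ang 132.7 r 0.095
top lever_knob 0.17 [ 0.5698 -0.0771 -0.0039] ang -83.4 r 0.058
top lever_mid 0.94 [0.5268 0.0221 0.0475] ang 131.1 r 0.055
top lever_mid 0.35 [ 0.6845 -0.1654  0.0093] ang -50.2 r 0.19
top cam_pivot 0.6 [ 0.5633 -0.0195  0.0498] ang -4.1 r 0.0
top cam_pivot 0.21 [0.5245 0.0237 0.0475] ang 131.8 r 0.058
top green_mark 0.85 [0.4852 0.0701 0.0132] ang 131.0 r 0.119
```

View pics/t7.png

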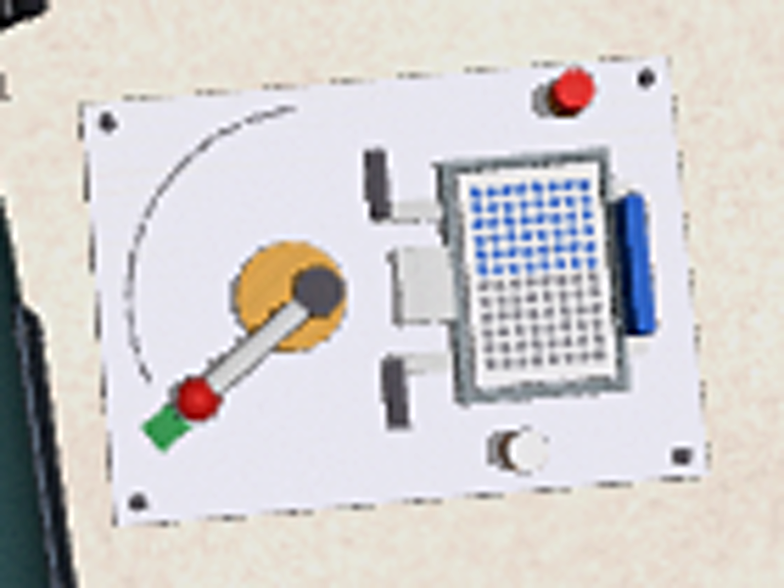

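View pics/s7w.png

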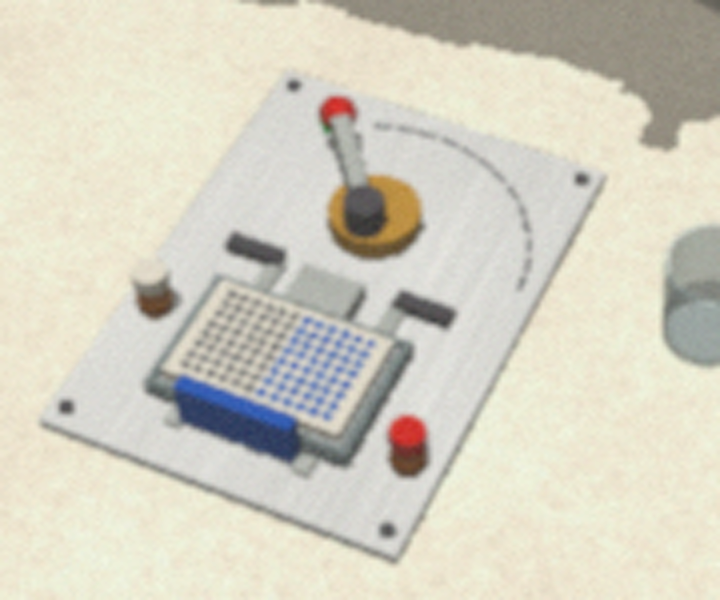

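```bash
cat >> h.py <<'E'
T0=np.array([.5688,-.0793]);YAW=95.5
def sp(sx,z,sy=0.):
    t=np.radians(YAW);u=np.array([np.cos(t),np.sin(t)]);v=np.array([-u[1],u[0]]);return [*(T0+sx*u+sy*v),z],YAW
E
python3 - <<'E'
from h import *
for a in((-.175,.203),(-.175,.046)):print(rel(*sp(*a)))
E
```

```text
([155.7, -411.4, 1.9], 1.624)
([155.7, -411.4, 158.9], 1.624)
```

step_arm([
  {"gripper": 0,"offset": [13,-34,0],"spin": 0.14},
  {"gripper": 0,"offset": [26,-68,0],"spin": 0.28},
  {"gripper": 0,"offset": [39,-103,0],"spin": 0.42},
  {"gripper": 0,"offset": [52,-137,0],"spin": 0.56},
  {"gripper": 0,"offset": [65,-171,0],"spin": 0.7},
  {"gripper": 0,"offset": [78,-206,0],"spin": 0.84},
  {"gripper": 0,"offset": [91,-240,0],"spin": 0.98},
  {"gripper": 0,"offset": [104,-274,0],"spin": 1.12},
  {"gripper": 0,"offset": [117,-309,0],"spin": 1.26},
  {"gripper": 0,"offset": [130,-343,0],"spin": 1.4},
  {"gripper": 0,"offset": [143,-377,0],"spin": 1.54},
  {"gripper": 0,"offset": [155.5,-411.5,2],"spin": 1.624},
])

```text
clock: 12.8
eef_pos: [0.5854, -0.2549, 0.2031]
tool_rot: [2.118, 2.319, 0.0]
force: [0.6, -0.2, 0.1]
grip_width: -0.0003
```

step_arm([
  {"gripper": 0,"offset": [0,0,0],"spin": 0},
  {"gripper": 0,"offset": [0,0,0],"spin": 0},
])

```text
clock: 13.0
eef_pos: [0.5856, -0.254, 0.2027]
tool_rot: [-2.113, -2.324, -0.0]
force: [0.1, -0.0, -0.6]
grip_width: 0.0001
```

```bash
python3 - <<'E'
from h import *
st()
for a in((-.175,.203),(-.175,.046)):print(rel(*sp(*a)))
E
```

```text
13.0 [ 0.5856 -0.254   0.2027] yaw 95.5 tilt -1.0 [ 0.14 -0.01 -0.61] 7.341712140954156e-05 [-0.537  0.468  0.216  1.318  0.     0.939]
([0.5, 0.1, -0.3], -0.001)
([0.5, 0.1, 156.7], -0.001)
```

step_arm([
  {"gripper": 0,"offset": [0,0,40],"spin": 0},
  {"gripper": 0,"offset": [0,0,80],"spin": 0},
  {"gripper": 0,"offset": [0,0,110],"spin": 0},
  {"gripper": 0,"offset": [0,0,130],"spin": 0},
  {"gripper": 0,"offset": [0,0,145],"spin": 0},
  {"gripper": 0,"offset": [0,0,152],"spin": 0},
  {"gripper": 0,"offset": [0,0,157],"spin": 0},
  {"gripper": 0,"offset": [0,0,157],"spin": 0},
])

```text
clock: 13.8
eef_pos: [0.5861, -0.253, 0.0459]
tool_rot: [2.111, 2.326, 0.0]
force: [-0.1, -0.0, 0.1]
grip_width: 0.0
```

```bash
python3 v.py 8; python3 - <<'E'
from h import *
f=cv2.imread("pics/sf8.png");cv2.imwrite("pics/s8w.png",cv2.convertScaleAbs(cv2.resize(f[140:300,220:400],None,fx=4,fy=3.75,interpolation=cv2.INTER_CUBIC),alpha=1.4))
E
```

```text
13.8 [ 0.5861 -0.253   0.0459] yaw 95.5 tilt -1.0 [-0.11 -0.02  0.09] 8.610942629174055e-06 [-0.535  0.551 -0.079  0.941  0.     0.939]
```

View pics/s8w.png

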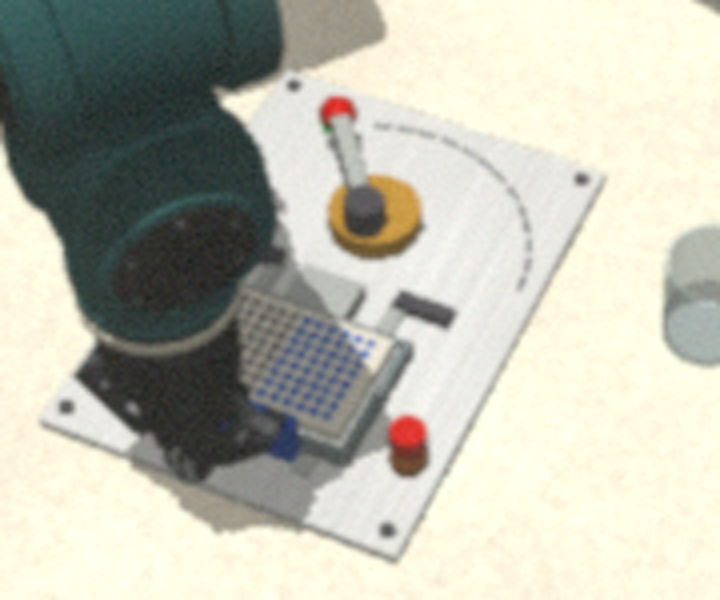

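step_arm([
  {"gripper": 0,"offset": [12,0,0],"spin": 0},
  {"gripper": 0,"offset": [22,0,0],"spin": 0},
  {"gripper": 0,"offset": [27,0,0],"spin": 0},
  {"gripper": 0,"offset": [31,0,0],"spin": 0},
  {"gripper": 0,"offset": [34,0,0],"spin": 0},
  {"gripper": 0,"offset": [37,0,0],"spin": 0},
  {"gripper": 0,"offset": [40,0,0],"spin": 0},
  {"gripper": 0,"offset": [43,0,0],"spin": 0},
  {"gripper": 0,"offset": [46,0,0],"spin": 0},
  {"gripper": 0,"offset": [48,0,0],"spin": 0},
])

```text
clock: 14.9
eef_pos: [0.5813, -0.2055, 0.0459]
tool_rot: [2.112, 2.325, -0.0]
force: [-0.2, -2.7, 1.2]
grip_width: 0.0
```

step_arm([
  {"gripper": 0,"offset": [2,0,0],"spin": 0},
  {"gripper": 0,"offset": [4,0,0],"spin": 0},
  {"gripper": 0,"offset": [6,0,0],"spin": 0},
  {"gripper": 0,"offset": [8,0,0],"spin": 0},
])

```text
clock: 15.3
eef_pos: [0.5805, -0.1976, 0.0458]
tool_rot: [2.112, 2.325, -0.0]
force: [-1.4, -3.9, 2.1]
grip_width: -0.0002
```

```bash
python3 v.py 9; python3 - <<'E'
from h import *
f=cv2.imread("pics/sf9.png");cv2.imwrite("pics/s9w.png",cv2.convertScaleAbs(cv2.resize(f[140:300,220:400],None,fx=4,fy=3.75,interpolation=cv2.INTER_CUBIC),alpha=1.4))
print(rel(*sp(-.1127,.046)))
E
```

```text
15.3 [ 0.5805 -0.1976  0.0458] yaw 95.5 tilt -1.0 [-1.35 -3.91  2.11] -0.000169892990748747 [-0.461  0.513 -0.151  0.906 -0.     1.014]
([5.8, -0.3, -0.2], 0.0)
```

View pics/s9w.png

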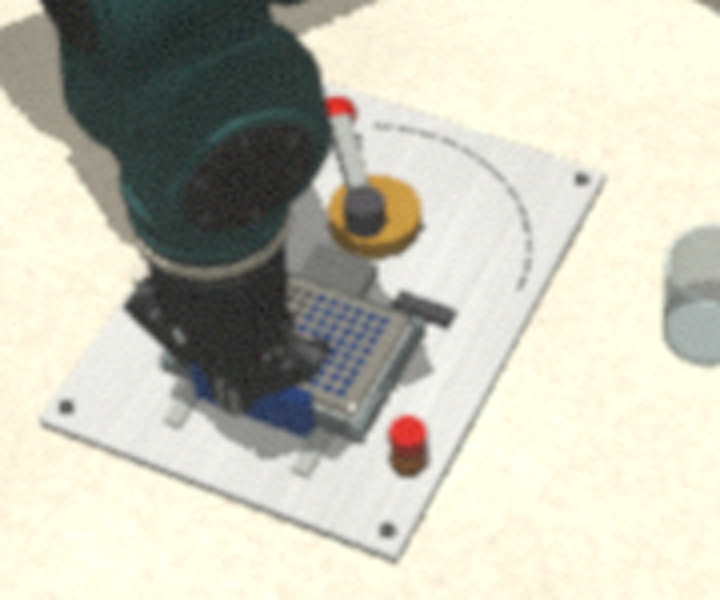

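step_arm([
  {"gripper": 0,"offset": [1.5,0,0],"spin": 0},
  {"gripper": 0,"offset": [3,0,0],"spin": 0},
  {"gripper": 0,"offset": [4,0,0],"spin": 0},
  {"gripper": 0,"offset": [4,0,0],"spin": 0},
])

```text
clock: 15.8
eef_pos: [0.5801, -0.1935, 0.0457]
tool_rot: [-2.112, -2.325, -0.0]
force: [-0.6, -2.1, 1.5]
grip_width: 0.0001
```

step_arm([
  {"gripper": 0,"offset": [1,0,0],"spin": 0},
  {"gripper": 0,"offset": [2,0,0],"spin": 0},
  {"gripper": 0,"offset": [2,0,0],"spin": 0},
])

```text
clock: 16.1
eef_pos: [0.5799, -0.1916, 0.0457]
tool_rot: [-2.112, -2.325, -0.0]
force: [0.7, -1.5, 0.1]
grip_width: 0.0002
```

step_arm([
  {"gripper": 0,"offset": [1,0,0],"spin": 0},
  {"gripper": 0,"offset": [1,0,0],"spin": 0},
])

```text
clock: 16.3
eef_pos: [0.5798, -0.1906, 0.0457]
tool_rot: [-2.112, -2.325, -0.0]
force: [-0.6, -2.8, -0.2]
grip_width: -0.0002
```

step_arm([
  {"gripper": 0,"offset": [1,0,0],"spin": 0},
  {"gripper": 0,"offset": [1,0,0],"spin": 0},
])

```text
clock: 16.5
eef_pos: [0.5797, -0.1896, 0.0458]
tool_rot: [-2.112, -2.325, 0.0]
force: [-1.4, -2.2, 1.1]
grip_width: 0.0002
```

step_arm([
  {"gripper": 0,"offset": [1,0,0],"spin": 0},
  {"gripper": 0,"offset": [1,0,0],"spin": 0},
])

```text
clock: 16.7
eef_pos: [0.5796, -0.1886, 0.0458]
tool_rot: [-2.112, -2.325, -0.0]
force: [0.5, -2.4, 0.6]
grip_width: 0.0003
```

step_arm([
  {"gripper": 0,"offset": [1,0,0],"spin": 0},
  {"gripper": 0,"offset": [1,0,0],"spin": 0},
])

```text
clock: 16.9
eef_pos: [0.5796, -0.188, 0.0458]
tool_rot: [2.112, 2.325, -0.001]
force: [-0.4, -6.0, -0.0]
grip_width: 0.0
```

step_arm([
  {"gripper": 0,"offset": [1,0,0],"spin": 0},
  {"gripper": 0,"offset": [1,0,0],"spin": 0},
])

```text
clock: 17.1
eef_pos: [0.5796, -0.188, 0.0459]
tool_rot: [2.112, 2.323, -0.003]
force: [-0.8, -10.6, -1.6]
grip_width: 0.0002
```

```bash
python3 v.py 10
```

```text
17.1 [ 0.5796 -0.188   0.0459] yaw 95.5 tilt -1.0 [ -0.77 -10.59  -1.61] 0.0002330871024087553 [-0.446  0.507 -0.163  0.9   -0.002  1.029]
```

View pics/t10.png

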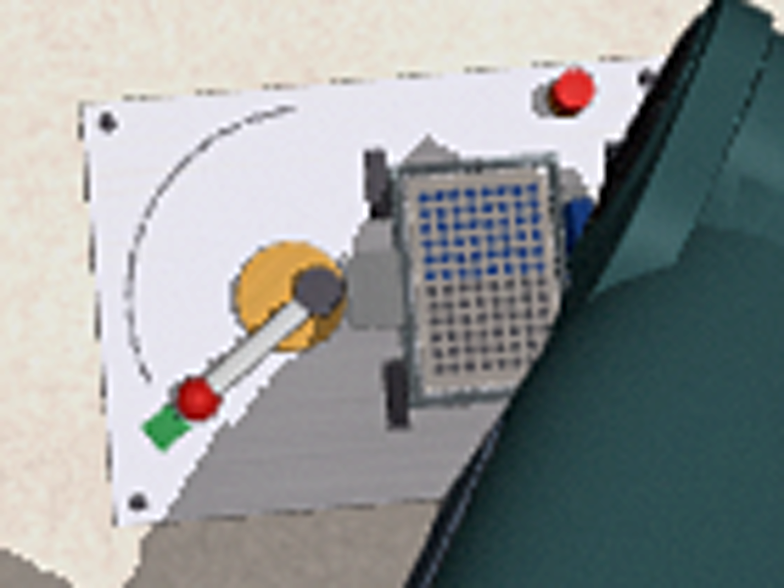

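step_arm([
  {"gripper": 0,"offset": [-5,0,0],"spin": 0},
  {"gripper": 0,"offset": [-20,0,0],"spin": 0},
  {"gripper": 0,"offset": [-45,0,0],"spin": 0},
  {"gripper": 0,"offset": [-55,0,-30],"spin": 0},
  {"gripper": 0,"offset": [-55,0,-75],"spin": 0},
  {"gripper": 0,"offset": [-55,0,-120],"spin": 0},
  {"gripper": 0,"offset": [-55,0,-160],"spin": 0},
  {"gripper": 0,"offset": [-55,50,-180],"spin": 0},
  {"gripper": 0,"offset": [-55,100,-180],"spin": 0},
  {"gripper": 0,"offset": [-55,150,-180],"spin": 0},
  {"gripper": 0,"offset": [-55,150,-180],"spin": 0},
])

```text
clock: 18.3
eef_pos: [0.7365, -0.227, 0.224]
tool_rot: [-2.11, -2.326, -0.001]
force: [-0.5, -0.7, -1.1]
grip_width: 0.0001
```

```bash
python3 v.py 11; python3 lv.py; python3 - <<'E'
from h import *
f=cv2.imread("pics/sf11.png");cv2.imwrite("pics/s11w.png",cv2.convertScaleAbs(cv2.resize(f[140:300,220:400],None,fx=4,fy=3.75,interpolation=cv2.INTER_CUBIC),alpha=1.4))
for c in("scene","top"):
  for t in("nest","push_face","microplate"):print(c,t,[(w(c,d["position"]).round(4),round(d["conf"],2)) for d in place_of(c,t)[:1]])
E
```

```text
18.3 [ 0.7365 -0.227   0.224 ] yaw 95.6 tilt -1.0 [-0.53 -0.72 -1.11] 6.433597199554236e-05 [-4.050e-01  7.620e-01  8.300e-01  1.640e+00  1.000e-03  1.069e+00]
scene lever_knob 0.6 [0.4981 0.0474 0.0508] ang 134.2 r 0.093
scene lever_mid 0.58 [0.5196 0.028  0.0467] ang 132.5 r 0.064
scene cam_pivot 0.48 [ 7.966e-01  3.360e-02 -6.000e-04] ang 12.8 r 0.239
scene cam_pivot 0.41 [ 0.5602 -0.0211  0.0468] ang -151.0 r 0.003
scene green_mark 0.96 [0.4803 0.0689 0.0096] ang 133.1 r 0.121
scene green_mark 0.6 [ 5.971e-01 -4.389e-01  1.000e-04] ang -85.4 r 0.421
top lever_knob 0.74 [0.4976 0.049  0.0493] ang 133.7 r 0.095
top lever_mid 0.68 [0.5259 0.0239 0.0473] ang 130.6 r 0.057
top cam_pivot 0.81 [ 0.563  -0.0195  0.0505] ang -176.5 r 0.0
top cam_pivot 0.56 [ 6.557e-01  3.894e-01 -3.000e-04] ang 77.2 r 0.419
scene nest [(array([0.5195, 0.0246, 0.0476]), 0.32)]
scene push_face [(array([ 0.5767, -0.1778,  0.0469]), 0.94)]
scene microplate [(array([ 0.5736, -0.116 ,  0.0247]), 0.75)]
top nest [(array([ 0.5743, -0.1143,  0.0269]), 0.7)]
top push_face []
top microplate [(array([0.5261, 0.0255, 0.0501]), 0.68)]
```

View pics/s11w.png

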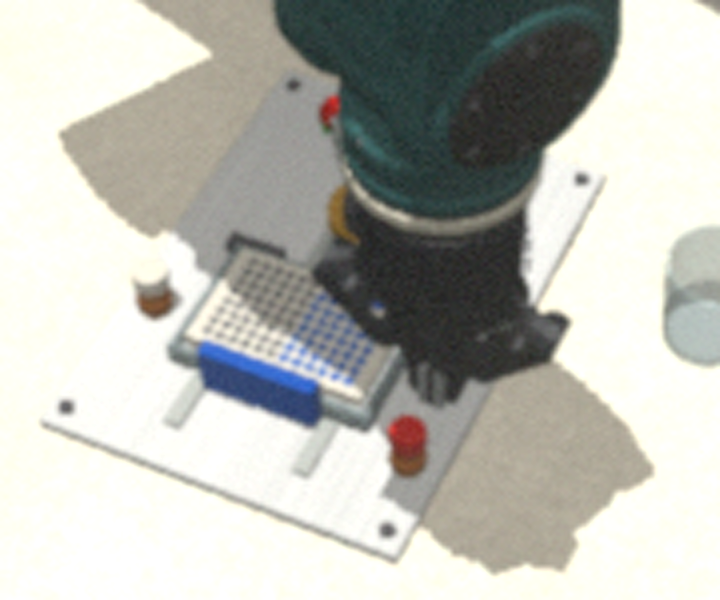

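View pics/t11.png

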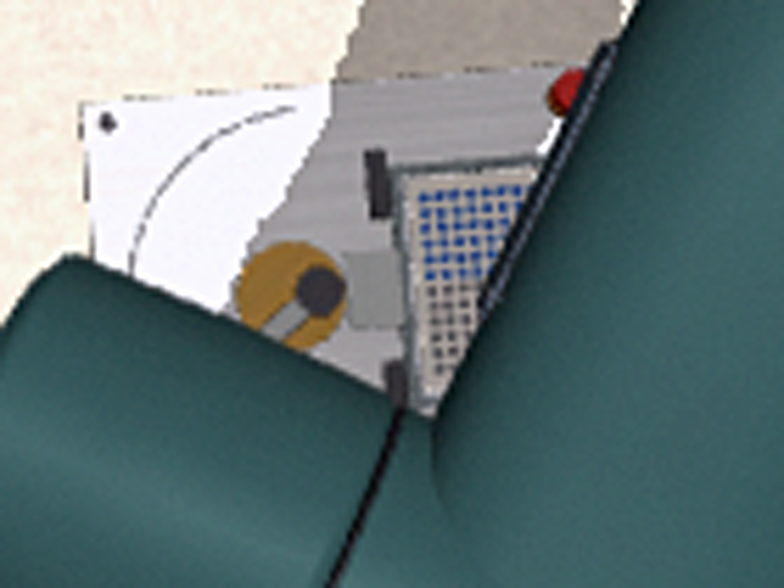

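step_arm([
  {"gripper": 0,"offset": [0,-30,-10],"spin": 0},
  {"gripper": 0,"offset": [0,-70,-20],"spin": 0},
  {"gripper": 0,"offset": [0,-110,-30],"spin": 0},
  {"gripper": 0,"offset": [0,-150,-40],"spin": 0},
  {"gripper": 0,"offset": [0,-190,-40],"spin": 0},
  {"gripper": 0,"offset": [-10,-230,-40],"spin": 0},
  {"gripper": 0,"offset": [-30,-270,-40],"spin": 0},
  {"gripper": 0,"offset": [-50,-310,-40],"spin": 0},
  {"gripper": 0,"offset": [-70,-350,-40],"spin": 0},
  {"gripper": 0,"offset": [-70,-380,-40],"spin": 0},
  {"gripper": 0,"offset": [-70,-380,-40],"spin": 0},
  {"gripper": 0,"offset": [-70,-380,-40],"spin": 0},
])

```text
clock: 20.4
eef_pos: [0.3623, -0.3334, 0.2661]
tool_rot: [2.113, 2.324, 0.0]
force: [0.1, -0.5, -0.1]
grip_width: 0.0
```

```bash
python3 v.py 12; python3 lv.py; python3 - <<'E'
from h import *
f=cv2.imread("pics/sf12.png");cv2.imwrite("pics/s12w.png",cv2.convertScaleAbs(cv2.resize(f[140:300,220:400],None,fx=4,fy=3.75,interpolation=cv2.INTER_CUBIC),alpha=1.4))
for c in("scene","top"):
  for t in("nest","push_face","microplate","vial","vial2"):print(c,t,[(w(c,d["position"]).round(4),round(d["conf"],2)) for d in place_of(c,t)[:1]])
E
```

```text
20.4 [ 0.3623 -0.3334  0.2661] yaw 95.4 tilt -1.0 [ 0.09 -0.46 -0.14] 4.605052038648097e-05 [-0.91   0.196 -0.024  1.349  0.     0.566]
scene lever_knob 0.83 [0.5026 0.0451 0.0521] ang 133.1 r 0.089
scene lever_mid 0.8 [0.5203 0.0267 0.048 ] ang 132.8 r 0.063
scene lever_mid 0.64 [ 0.449  -0.4422  0.0006] ang -105.1 r 0.438
scene cam_pivot 0.56 [ 0.5639 -0.023   0.0438] ang -77.8 r 0.004
scene green_mark 0.86 [0.4806 0.069  0.0102] ang 133.0 r 0.121
top lever_knob 0.64 [0.502  0.0493 0.0462] ang 131.6 r 0.092
top lever_mid 0.95 [0.5242 0.0218 0.0497] ang 133.3 r 0.057
top cam_pivot 0.79 [ 0.5635 -0.017   0.0492] ang 81.7 r 0.003
top green_mark 0.75 [ 0.6845 -0.163   0.0125] ang -49.8 r 0.188
scene nest [(array([ 0.5693, -0.119 ,  0.0304]), 0.66)]
scene push_face [(array([ 0.5759, -0.1792,  0.042 ]), 0.69)]
scene microplate [(array([ 0.5723, -0.1185,  0.0247]), 0.65)]
scene vial [(array([ 0.4731, -0.14  ,  0.015 ]), 0.7)]
scene vial2 [(array([ 0.4731, -0.14  ,  0.015 ]), 0.7)]
top nest [(array([ 0.5717, -0.1134,  0.0279]), 0.58)]
top push_face [(array([ 0.5772, -0.1797,  0.0422]), 0.86)]
top microplate [(array([ 0.5764, -0.1166,  0.0263]), 0.56)]
top vial [(array([ 6.582e-01,  3.915e-01, -5.000e-04]), 0.61)]
top vial2 [(array([ 6.582e-01,  3.915e-01, -5.000e-04]), 0.61)]
```

View pics/s12w.png

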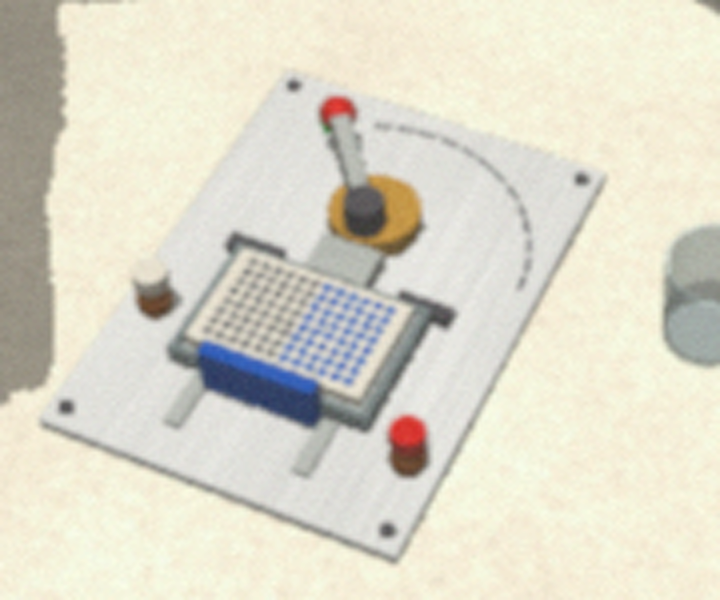

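View pics/t12.png

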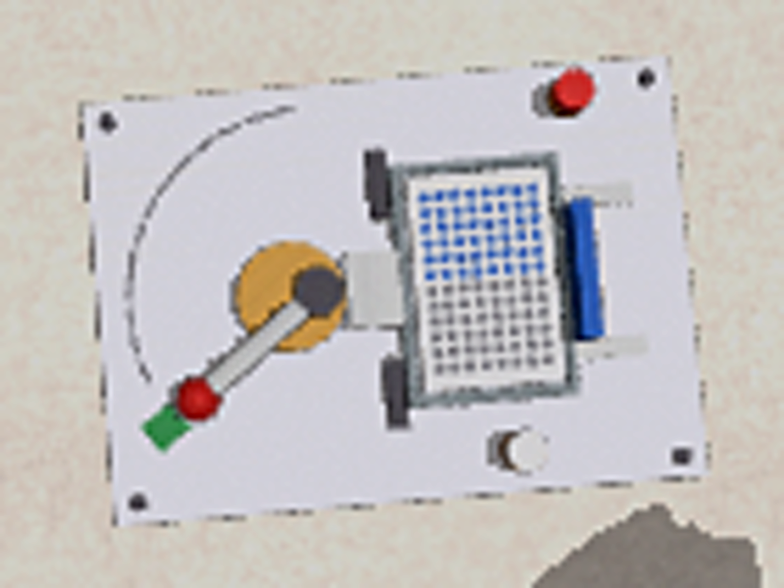

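```bash
python3 -c "
from rig import *
print(close_job())"
```

```text
the job is handed in; nothing more can be done
None
```

The job is done and handed in at about 21 s of the 64 s allowed. I pushed the cam lever counter-clockwise from about 32° to about 132° in the world frame. The green mark is at 131.5° by the stage geometry. After that I pushed the carriage home by the blue tab and moved the hand well clear.

**Carriage:** it stalled against the stop blocks, with the push force rising from about 3 N to 10.6 N. The tab moved about 31 mm by the camera measurements, against 30 mm nominal (they are good to about 4 mm).

**Last pictures:** the lever still points at the green patch. The plate is seated in its nest, and both vials and the beaker show no visible shift. I did not measure the tip box, bottle, reservoir or spare plate again at the end.

**Disagreements:**
- Network readings of the lever angle after the push scattered between 130.6° and 134.2°, around the target.
- At the end, the networks gave wrong places for both vials in the top view and for vial2 in the scene view, so I judged the vials from the pictures.
- The closed fingertips looked shorter in the pictures than the stated 17 mm ahead of the TCP, so I worked lower on the lever than planned. Contact was good.

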